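# Put the amber casting in the drying cabinet and latch its door

### The arm

A 6-joint arm with a two-finger parallel gripper is mounted at the origin on the work surface. World frame = base frame: x ahead of the robot, y to its left, z up, the work surface at z = 0. Lengths are in mm, angles in rad, forces in N, time in s.
With the tool pointing down it reaches from about 350 to 975 mm from the base axis. Payload 17.4 kg.
Tool frame: the origin (TCP) lies at the very end of the fingers, on their centre line; the grasp point (between the pads) lies 19 mm behind it; z points along the fingers, y is the line along which they close (so a half turn about z gives the same grasp; the last joint's range is limited). The gripper opens to 85 mm and grips with 20 to 120 N. Pads are 22 mm wide; open, the fingers measure 114 mm over their backs; the gripper's body (76 mm by 85 mm) begins 54 mm behind the grasp point. The pads swing forward as they close: fully open they stand 13 mm farther back than shut.
Start: joints at [-0.038, 0.116, 1.442, -0, 1.584, -0.038], TCP at [675.006, -0.009, 231.303] pointing down, gripper open.
Joint ranges: [-2.83, 2.83], [-0.83, 2.19], [0.07, 2.5], [-1.14, 4.28], [0.01, 3], [-2.97, 2.97]. Speed limits (rad/s): [1.89, 1.89, 2.22, 3.14, 3.14, 3.14].

### API

Orientations are given as a rotation vector (axis times angle).
In Python, from station import arm gives the robot as it stands. The module is installed in compiled form; this text tells all that it offers.
- The arm moves only by the tool apply_moves, never from a script. Its argument "moves" is a list that holds one entry, the list of rows, each a list of 5 numbers: the shift along the tool's x, y, z in mm, then the turn about the tool's z in degrees, then the opening, from 0 (shut) to 1 (fully open). In form: [[[tx, ty, tz, yaw, gripper], ...]]. A call has 1 to 12 rows; each row shifts and turns the commanded pose from where the row before left it, along the tool's axes as they then stand; what a row does not reach is not made up. A row lasts 1/8 s, in which the tool goes at most 62.5 mm and 10.7 degrees, less where a joint would pass 70% of its speed; a pose out of reach is approached as far as the arm can. A call with a gripper value outside its range is refused whole. The fingers move at their own pace and stop on an object; the grip force is fixed at half the most. Time passes only in rows, so rows that do not move let the fingers close. It gives the time, the measured TCP pose, the force, the opening and the grip force at its end, in the units of the state.
- arm.read_state(): the state, without advancing time (a new reading comes with each control period).
- arm.camera(name): name is "scene" or "side" or "wrist"; returns a dict with "pixels" (480x640x3 uint8, red, green, blue), "depth" (480x640 float32, mm along the optical axis (not along the pixel's ray), 0 where there is no reading), "mtx" (3x3 intrinsics, pixels), "T" (4x4, takes a point from camera to world coordinates). Camera axes: x right, y down, z forward; pixel columns grow to the right and rows downward; lengths in mm; the calibration is good to about 2 mm. A picture is of the moment at which its call begins.
- arm.finish_job(): hands the job in; it is judged then, once.
The state is a dict: "time": time; "q": joint angles; "qd": joint speeds; "tau": joint torques, N m; "tool_pos": TCP position; "tool_rot": TCP orientation; "wrist_force": force on the tool from outside, world axes, zero at the start; "wrist_torque": the same for the moment, N m; "gripper_width": opening from 0.0 (shut) to 1.0 (fully open); "gripper_force": force on a finger pad.
Only numpy, scipy, OpenCV 4.12 (cv2) and the standard library are available. Lean on these libraries where they do the work, as an engineer would, in place of code of your own. Each camera call takes 0.05 s, during which the arm holds its last target. There are 200 camera calls.

### The job

Put the mould with the amber casting into the drying cabinet: set it down upright in the pulled-out tray, push the tray fully in, then push the hinged door shut until it seats on its catch. Do not tip or drop the mould, do not slam the door, and leave the other two moulds and everything else on the table where they are.

Things in the scene. Friction and masses are not known exactly. Their poses are not given: they have to be found in the camera images.
- cast_mid (a point): Centre of the mould with the amber casting: a white rectangular block 100 mm long (its x axis), 50 mm wide (its y axis) and 46 mm high, with an amber-orange filling in its top; about 0.18 to 0.35 kg, loose, standing on the table. This point is half-way up (23 mm above its underside). Best gripped across its 50 mm width.
- blue_cast_mid (a point): Centre of the mould with a blue filling, otherwise the same as the amber one. To be left alone.
- green_cast_mid (a point): Centre of the mould with a green filling, otherwise the same as the amber one. To be left alone.
- dryer: Drying cabinet, fixed: grey base 70 mm high under a white chamber with clear roof that starts 50 mm behind the front; 270 wide, 240 deep, 160 mm high overall. Origin: bottom centre of its front face, on the table; x points from the front into the cabinet, y to its left seen from the robot, z up. The chamber's front (70 to 155 mm height) is open unless the door is shut.
- tray (a joint): How far the tray is pulled out, m: 0 is fully in (a firm stop); grows towards the cabinet's front (its -x), 0.19 at most. About 2 N of friction; it stays where it is left.
- tray_mid (a point): Centre of the upper face of the tray's floor, 79 mm above the table; axes as the cabinet's. The tray is a steel tray 170 mm deep (x) by 160 mm wide (y) with a 20 mm high rim 4 to 5 mm thick all round. With the tray fully in it is 100 mm behind the cabinet's front face.
- tray_tab (a point): Point on the front (-x) face of the blue push tab that stands up in the middle of the tray's front rim, 120 mm above the table; the tab is flat, 70 mm wide, 5 mm thick, its upper edge 143 mm above the table. Push it along the cabinet's x to slide the tray in; fully in, this face is 15 mm behind the cabinet's front face.
- door (a joint): Door angle, rad: 0 is shut, seated on the catch (a firm stop); grows as it opens towards the robot, to 2.1. Light friction: it stays where it is left. From about 0.07 rad the spring catch resists; about 6 N at the free edge takes it past the catch's middle at about 0.03 rad, then the catch pulls it to 0. Not pushed past, it springs back ajar. It cannot shut on a pulled-out tray.
- catch_point (a point): The steel spring roller catch under the white corner of the roof, at the side opposite the hinge, 140 mm above the table, 16 mm behind the cabinet's front face; a dark steel tongue on the door's inner face snaps under it when the door is pushed home.
- door_hinge (a point): Point on the door's upright hinge axis, 118 mm above the table: at the door's left edge seen from the robot, in the plane of its outer face, 12 mm in front of the cabinet's front face and 130 mm to the +y side of its middle. It turns with the door: its -y axis points along the door to the free edge, its -x axis out of the outer face; shut, its axes are the cabinet's.
- door_push (a point): Point on the door's outer face, 190 mm from the hinge, 70 mm from the free edge, 118 mm above the table; axes as door_hinge. Door: orange frame, clear pane, 260 wide, 12 thick, 72 to 158 mm above the table. A level steel bar handle low on it, 90 to 210 mm from the hinge, reaches 31 mm out and 89 mm above the table; above the bar the face is flat and free.
- cup: White paper cup, 84 mm across, 100 mm high, origin at its underside. To be left alone.
- yarn_center (a point): Centre of a red ball 72 mm across. To be left alone.
- syringe: Large lying syringe, 190 mm long along its x, 32 mm thick, flange 50 mm wide, origin at its underside. To be left alone.
- jar: Jar, 72 mm across, 100 mm high, origin at its underside. To be left alone.
Not all that is in view belongs to the job. What is shaped like the part that bears cast_mid but pink is not meant.

How it is judged:
By the outcome, as a careful person would: the job done as asked, in the order asked, and still so for the second after the job is handed in, with the robot touching nothing.
It also fails if it takes over 72 s, if anything falls off the work surface, if the arm or the gripper's body presses on something with over 40 N, if the wrist force passes 120 N, or if a joint passes its speed limit or range.

## Working session

There is one attempt and no reset: what is moved stays moved. The work goes in short steps, Python scripts to look and compute and a tool call to move; the robot and the scene stay as the last step left them, time stands still between calls to the robot, and variables do not carry over. Pictures are saved under pics/ and viewed, at most 10 in all, crops included, and the job is handed in when it is done.

Besides the shell and the picture viewer there is one more tool, called after "Call:" as a command line: name --argument value ..., lists and objects as JSON in quotes. apply_moves: Moves the arm, as the interface text tells. Its arguments: {"type":"object","properties":{"moves":{"type":"array"}},"required":["moves"]}

```bash
mkdir -p pics; cat > h.py <<'E'
from station import arm
import numpy as np, cv2
def snap(n,f):
    c=arm.camera(n); np.savez(f'{f}.npz',**c); cv2.imwrite(f'pics/{f}.png',c['pixels'][:,:,::-1]); return c
def pt(c,u,v):
    d=float(c['depth'][v,u]); r=np.linalg.inv(c['mtx'])@[u,v,1]; return (c['T']@np.r_[r*d,1])[:3]
def cloud(c):
    v,u=np.mgrid[:480,:640]; d=c['depth']; r=np.stack([u,v,np.ones_like(u)],-1)@np.linalg.inv(c['mtx']).T*d[...,None]
    return r@c['T'][:3,:3].T+c['T'][:3,3]
E
python3 - <<'E'
from h import *
for n in('scene','side','wrist'):
    c=snap(n,n+'0'); print(n,c['T'].round(2).tolist())
print(arm.read_state())
E
```

```text
scene [[0.31, 0.66, -0.68, 1472.04], [0.95, -0.22, 0.21, -253.83], [-0.01, -0.72, -0.7, 1048.91], [0.0, 0.0, 0.0, 1.0]]
side [[0.98, -0.15, 0.16, 321.05], [-0.22, -0.71, 0.67, -749.9], [0.02, -0.69, -0.72, 929.85], [0.0, 0.0, 0.0, 1.0]]
wrist [[1.0, -0.0, -0.0, 674.89], [-0.0, -0.95, -0.31, 79.11], [-0.0, 0.31, -0.95, 372.81], [0.0, 0.0, 0.0, 1.0]]
{'time': 0.15, 'q': array([-3.77922935e-02,  1.16392554e-01,  1.44210819e+00,  1.81040425e-05,
        1.58397929e+00, -3.78103241e-02]), 'qd': array([ 0.00059202, -0.00341514, -0.00018247,  0.00012956, -0.00042199,
        0.00097482]), 'tau': array([ 7.81324125e-04, -7.32512355e+01, -6.32847619e+01, -3.31336332e-05,
        5.00968890e-03,  2.64853352e-04]), 'tool_pos': array([6.74863938e+02, 6.66378756e-03, 2.30722712e+02]), 'tool_rot': array([-2.22095225e+00, -2.22099281e+00,  9.26628970e-04]), 'wrist_force': array([ 0.59866661,  0.11599251, -0.80502015]), 'wrist_torque': array([-0.00161404,  0.01125347,  0.01556466]), 'gripper_force': 0.0, 'gripper_width': 0.9990331351168221}
```

View pics/scene0.png

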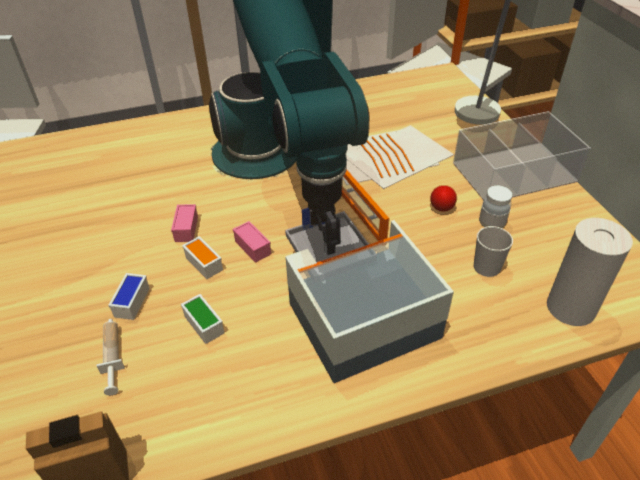

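View pics/side0.png

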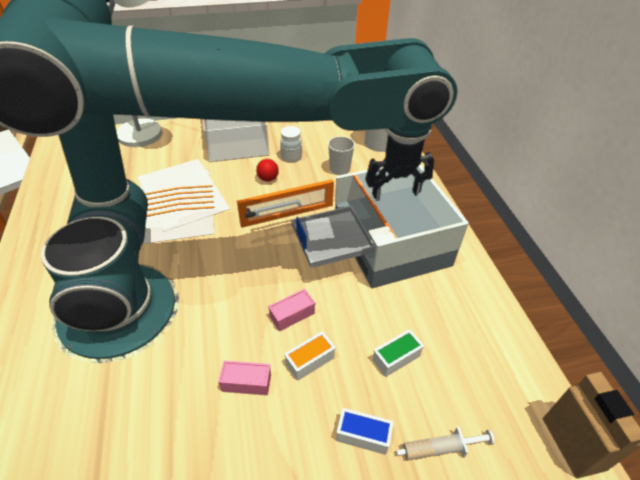

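The amber mould is at side (310,355) and scene (202,256). The other candidates are the pink blocks at side (292,310) and (245,377), green at (398,352) and blue at (365,430). Only the one at (310,355) has an orange filling in a white block. The tray is out, with its blue tab at side (301,233), and the door stands open at (287,203). I'll measure these and take a crop to confirm.

```bash
python3 - <<'E'
from h import *
def rect(P):
    r=cv2.minAreaRect(P[:,:2].astype(np.float32)); b=cv2.boxPoints(r)
    e=b[1]-b[0],b[2]-b[1]; L=max(e,key=np.linalg.norm); return np.round(r[0],1),np.round(r[1],1),round(np.degrees(np.arctan2(L[1],L[0]))%180,1)
for n in('scene','side'):
    c=np.load(n+'0.npz'); X=cloud(c); hsv=cv2.cvtColor(c['pixels'],cv2.COLOR_RGB2HSV); H,S,V=cv2.split(hsv)
    u0,v0={'scene':(202,256),'side':(310,355)}[n]
    W=np.zeros((480,640),bool); W[v0-28:v0+28,u0-30:u0+30]=1
    z=X[...,2]
    m=W&(z>40)&(z<52)&~((H>150)&(S>60)); 
    print(n,'amber top',m.sum(),rect(X[m]),np.median(z[m]))
    m2=W&(H>8)&(H<20)&(S>200)&(z>30); print(' fill',m2.sum(),rect(X[m2]),np.median(z[m2]))
    b=(H>105)&(H<130)&(S>120)&(z>85)&(z<160)&(X[...,0]>300)
    print(' tab',b.sum(),X[b].mean(0).round(1) if b.any() else'',(rect(X[b]),X[b].min(0).round(1),X[b].max(0).round(1)) if b.any() else '')
    d=(H>5)&(H<14)&(S>180)&(z>75)&(z<165)&(X[...,0]>300)
    if d.any(): print(' orange',d.sum(),rect(X[d]),X[d].min(0).round(1),X[d].max(0).round(1))
    if n=='scene':
        for p in[(290,262),(449,293),(335,334),(400,237),(345,173),(386,237)]: print(p,pt(c,*p).round(1))
    else:
        for p in[(338,178),(369,240),(461,219),(240,214),(238,224),(333,184),(310,262),(366,254),(298,220),(305,245),(380,238)]: print(p,pt(c,*p).round(1))
c=cv2.imread('pics/side0.png'); a=cv2.resize(c[150:400,220:480],None,fx=3,fy=2.4*1,interpolation=2)
a=cv2.resize(c[160:400,220:480],None,fx=2.5,fy=2.5,interpolation=cv2.INTER_CUBIC); cv2.imwrite('pics/crop1.png',a)
E
```

```text
scene amber top 634 (array([ 397.5, -247.5]), array([170.4,  52.7]), np.float32(23.2)) 44.3336239163869
 fill 338 (array([ 925.6, -230.5]), array([1092.3,   59. ]), np.float32(0.6)) 43.81071908622039
 tab 26 [467.4  24.9 119.1] ((array([467.4,  25.2]), array([ 7.4, 14.3]), np.float32(115.6)), array([461.7,  17.2,  96.8]), array([473.2,  30.9, 142.8]))
 orange 778 (array([563.1, 130.9]), array([180. , 370.9]), np.float32(147.1)) [358.5 -45.3  75.1] [671.7 192.1 164.1]
(290, 262) [644.  -64.  164.6]
(449, 293) [826.3 217.4 160. ]
(335, 334) [849.8 -34.1 161.2]
(400, 237) [643.8 190.3 159.2]
(345, 173) [384.7 153.6 158.8]
(386, 237) [574.5 190.1  96.4]
side amber top 979 (array([ 427.1, -234.9]), array([100.4,  54.3]), np.float32(22.9)) 43.30812287074957
 fill 527 (array([ 360.1, -467.8]), array([563.6,  82.4]), np.float32(73.8)) 42.60521495618491
 tab 149 [463.1  41.5 123.2] ((array([463.2,  45.3]), array([ 5.5, 65. ]), np.float32(97.3)), array([458.2,  13.1,  92.4]), array([469.1,  77.6, 146.3]))
 orange 998 (array([522.8, 147.1]), array([170.2, 369.9]), np.float32(156.6)) [322.5  -3.8  75.1] [661.5 190.7 162. ]
(338, 178) [593.3 194.6 155.4]
(369, 240) [632.7  17.6  88.8]
(461, 219) [847.2 -22.8 158.5]
(240, 214) [324.3 146.3 118.4]
(238, 224) [314.9 236.9  -0.9]
(333, 184) [576.5 180.9 148.6]
(310, 262) [470.9 -29.3  94.1]
(366, 254) [617.8 -11.6  71. ]
(298, 220) [461.4  70.7 141.4]
(305, 245) [467.5  14.2 109.1]
(380, 238) [635.1 -42.2 155.4]
```

View pics/crop1.png

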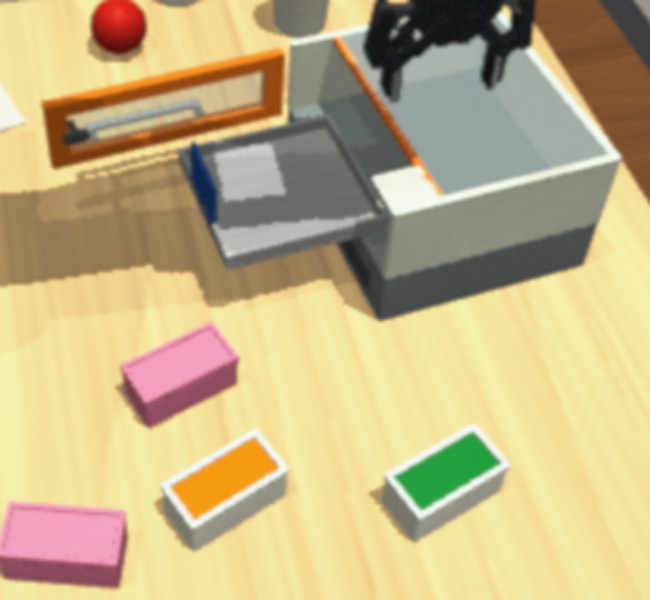

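The crop confirms it: the orange-filled white block at crop (225,478) is the amber mould, with the pink blocks at (180,372) and (65,542). The tray is empty apart from a pale light patch. Next I'll refine the cabinet and tray frame from the saved images.

```bash
python3 - <<'E'
from h import *
from scipy.spatial.transform import Rotation
def rect(P):
    r=cv2.minAreaRect(P[:,:2].astype(np.float32)); b=cv2.boxPoints(r)
    return np.round(r[0],1),np.round(r[1],1),r[2],b.round(0).tolist()
for n in('scene','side'):
    c=np.load(n+'0.npz'); X=cloud(c); H,S,V=cv2.split(cv2.cvtColor(c['pixels'],cv2.COLOR_RGB2HSV)); z=X[...,2]
    # amber: connected white/orange region of right height and near location
    m=(z>38)&(z<52)&(np.hypot(X[...,0]-427,X[...,1]+235)<62)&~((H>150)&(S>60))
    k,l,st,ce=cv2.connectedComponentsWithStats(m.astype(np.uint8)); i=1+st[1:,4].argmax(); P=X[l==i]
    print(n,'amber',len(P),rect(P))
    m=(z>150)&(z<170)&(S<60)&(V>110)&(X[...,0]>560)&(X[...,0]<900)&(abs(X[...,1]-70)<200)
    k,l,st,ce=cv2.connectedComponentsWithStats(m.astype(np.uint8)); i=1+st[1:,4].argmax(); print(' roof',rect(X[l==i]),np.median(z[l==i]))
    # orange roof bar and door separately
    o=(H>4)&(H<16)&(S>150)&(z>60)&(z<170)
    k,l,st,ce=cv2.connectedComponentsWithStats(o.astype(np.uint8))
    for i in range(1,k):
        if st[i,4]>60:
            P=X[l==i]; q=P[:,:2]-P[:,:2].mean(0); w,v=np.linalg.eigh(q.T@q); d=v[:,1]; s=q@d
            print(' orange',st[i].tolist(),P.mean(0).round(1),'dir',round(np.degrees(np.arctan2(*d[::-1])),1),'ends',(P[:,:2].mean(0)+np.outer(np.percentile(s,[1,99]),d)).round(1).tolist(),np.percentile(P[:,2],[2,98]).round())
    t=(z>74)&(z<90)&(X[...,0]>440)&(X[...,0]<680)&(X[...,1]>-60)&(X[...,1]<150)&(S<60)
    P=X[t]; print(' trayfloor',len(P),rect(P),np.median(P[:,2]))
    t=(z>92)&(z<104)&(X[...,0]>440)&(X[...,0]<620)&(X[...,1]>-60)&(X[...,1]<150)&(S<90)
    P=X[t]; print(' rim',len(P),rect(P))
E
```

```text
scene amber 660 (array([ 427.2, -234.7]), array([105.8,  52.7]), 23.21846580505371, [[368.0, -231.0], [389.0, -280.0], [486.0, -238.0], [465.0, -190.0]])
 roof (array([721.9,  80. ]), array([245.5, 271.8]), 6.824378967285156, [[584.0, 200.0], [616.0, -70.0], [860.0, -40.0], [828.0, 229.0]]) 160.06621704469933
 orange [298, 170, 104, 102, 1320] [528.4 147.6 131.6] dir 156.1 ends [[714.9, 64.9], [394.2, 207.0]] [ 74. 163.]
 orange [96, 430, 17, 16, 66] [ 915.2 -469.1  142. ] dir 98.3 ends [[916.7, -479.8], [913.7, -459.0]] [126. 158.]
 orange [44, 448, 69, 32, 590] [ 933.2 -513.4  107.3] dir 89.9 ends [[933.1, -570.5], [933.2, -465.1]] [ 67. 140.]
 trayfloor 1481 (array([518.2,  54.3]), array([120.5, 159.9]), 6.48302698135376, [[449.0, 127.0], [467.0, -32.0], [587.0, -18.0], [569.0, 141.0]]) 79.47062001438701
 rim 184 (array([522. ,  56.1]), array([129.3, 162.9]), 5.938648700714111, [[449.0, 130.0], [466.0, -32.0], [595.0, -18.0], [578.0, 144.0]])
side amber 1024 (array([ 427.1, -234.9]), array([100.4,  54.3]), 22.86858558654785, [[370.0, -229.0], [391.0, -279.0], [484.0, -240.0], [463.0, -190.0]])
 roof (array([723.1,  79.8]), array([243.2, 275.7]), 6.9203033447265625, [[586.0, 202.0], [619.0, -72.0], [860.0, -42.0], [827.0, 231.0]]) 158.80713450704746
 orange [354, 176, 35, 50, 142] [650.6  78.3 158.5] dir 97.3 ends [[661.6, -6.9], [636.2, 189.9]] [154. 162.]
 orange [237, 181, 97, 46, 1262] [444.5 163.4 117. ] dir -172.0 ends [[576.4, 182.0], [322.2, 146.2]] [ 74. 158.]
 trayfloor 2738 (array([565.1,  35.2]), array([204.2, 214.5]), 7.124769687652588, [[450.0, 129.0], [477.0, -84.0], [680.0, -59.0], [653.0, 154.0]]) 78.51932018197692
 rim 240 (array([543.8,  58. ]), array([168.6, 165.1]), 6.63862943649292, [[451.0, 130.0], [470.0, -34.0], [637.0, -14.0], [618.0, 150.0]])
```

Call:
apply_moves --moves '[[[-33.6,-35.4,0,0,1],[-33.6,-35.4,0,0,1],[-33.6,-35.4,0,0,1],[-33.6,-35.4,0,0,1],[-33.6,-35.4,0,0,1],[-33.6,-35.4,0,0,1],[-33.6,-35.4,0,0,1],[0,0,0,10,1],[0,0,0,10,1],[0,0,0,10,1],[0,0,0,10,1],[0,0,0,10,1]]]'

```text
time: 1.65
tool_pos: [427.1, -235.2, 231.1]
tool_rot: [-2.955, -1.066, 0.0]
wrist_force: [0.2, 0.4, 0.6]
gripper_width: 1.0
gripper_force: 0.0
```

Call:
apply_moves --moves '[[[0,0,0,8.5,1],[0,0,0,8.5,1],[0,0,-20,0,1],[0,0,-20,0,1],[0,0,40,0,1],[0,0,40,0,1],[0,0,0,0,1]]]'

```text
time: 2.52
tool_pos: [426.6, -234.8, 190.4]
tool_rot: [-3.076, -0.629, 0.004]
wrist_force: [-0.0, 1.0, 0.9]
gripper_width: 0.995
gripper_force: 0.0
```

```bash
cat >> h.py <<'E'
from scipy.spatial.transform import Rotation
def go(x,y,z,yaw):
    "shift in present tool axes and turn to reach pose; yaw = world angle of tool x"
    s=arm.read_state(); R=Rotation.from_rotvec(s['tool_rot']).as_matrix(); p=s['tool_pos']
    a=np.degrees(np.arctan2(R[1,0],R[0,0]))
    print('t',round(s['time'],2),'p',p.round(1),'yaw',a.round(1),'Rz',R[:,2].round(3),'F',s['wrist_force'].round(1),'g',round(s['gripper_width'],2),round(s['gripper_force'],1))
    print('shift',(R.T@(np.array([x,y,z])-p)).round(1),'turn',round(-(yaw-a+180)%360-180 if False else -((yaw-a+180)%360-180),1))
E
python3 - <<'E'
from h import *
c=snap('wrist','w1'); go(427,-235,11,23); X=cloud(c); z=X[...,2]
H,S,V=cv2.split(cv2.cvtColor(c['pixels'],cv2.COLOR_RGB2HSV))
m=(z>38)&(z<52)&~((H>150)&(S>60))&(np.hypot(X[...,0]-427,X[...,1]+235)<75)
k,l,st,ce=cv2.connectedComponentsWithStats(m.astype(np.uint8)); i=1+st[1:,4].argmax()
print(cv2.minAreaRect(X[l==i][:,:2].astype(np.float32)))
E
```

```text
t 2.58 p [ 427.3 -235.2  192.4] yaw 23.1 Rz [-0.  0. -1.] F [-0.2  0.   0.8] g 1.0 0.0
shift [-1.000e-01 -3.000e-01  1.814e+02] turn 0.1
((426.57073974609375, -234.52175903320312), (100.76477813720703, 50.136287689208984), 22.389379501342773)
```

View pics/w1.png

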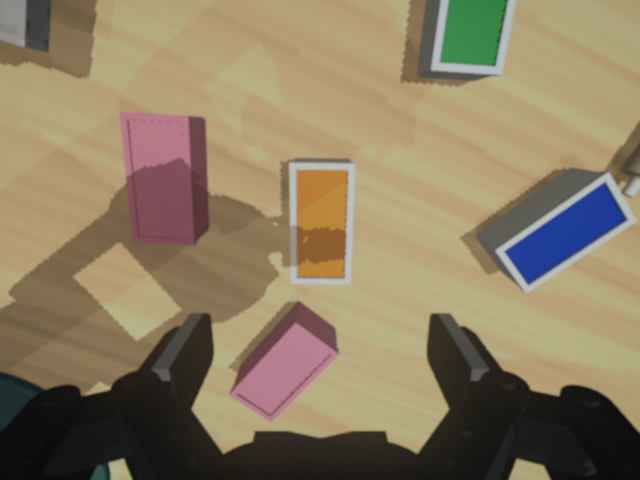

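The wrist view shows the amber mould at (322,222), square between the fingers. The nearest pink block's edge at (205,180) is about 65 mm away, which leaves room for the fingers. I'll descend and grip.

Call:
apply_moves --moves '[[[0,0,40,0,1],[0,0,40,0,1],[0,0,40,0,1],[0,0,30,0,1],[0,0,20,0,1],[0,0,11,0,1],[0,0,0,0,1],[0,0,0,0,0.5],[0,0,0,0,0.3],[0,0,0,0,0.3],[0,0,0,0,0.3],[0,0,0,0,0.3]]]'

```text
time: 4.08
tool_pos: [427.7, -235.5, 11.5]
tool_rot: [3.077, 0.626, 0.002]
wrist_force: [-0.9, 0.9, 6.8]
gripper_width: 0.574
gripper_force: 63.5
```

Call:
apply_moves --moves '[[[0,0,0,0,0.3],[0,0,0,0,0.3],[0,0,0,0,0.3],[0,0,0,0,0.3]]]'

```text
time: 4.58
tool_pos: [427.7, -235.5, 11.5]
tool_rot: [3.077, 0.626, 0.002]
wrist_force: [-1.1, 0.6, 7.6]
gripper_width: 0.58
gripper_force: 63.5
```

Call:
apply_moves --moves '[[[0,0,-6,0,0.3],[0,0,-15,0,0.3],[0,0,-25,0,0.3],[0,0,-32,0,0.3],[0,0,-32,0,0.3],[0,0,-32,0,0.3],[0,0,-25,0,0.3],[0,0,-15,0,0.3],[0,0,-8,0,0.3],[0,0,0,0,0.3]]]'

```text
time: 5.82
tool_pos: [427.2, -235.2, 200.2]
tool_rot: [-3.078, -0.626, 0.0]
wrist_force: [-0.1, -0.6, -4.2]
gripper_width: 0.578
gripper_force: 62.6
```

```bash
python3 - <<'E'
from h import *
go(545,58.5,201,6.85)
E
```

```text
t 5.83 p [ 427.2 -235.2  200.2] yaw 23.0 Rz [-0.  0. -1.] F [-0.1 -0.6 -4.2] g 0.58 62.6
shift [ 223.2 -224.3   -0.8] turn 16.2
```

Call:
apply_moves --moves '[[[8.9,-9,0,0,0.3],[17.9,-17.9,0,0,0.3],[24.6,-24.7,0,0,0.3],[29,-29.2,0,0,0.3],[31.2,-31.4,0,0,0.3],[31.2,-31.4,0,0,0.3],[29,-29.2,0,0,0.3],[24.6,-24.7,0,0,0.3],[17.9,-17.9,0,0,0.3],[8.9,-9,0,0,0.3],[0,0,0,0,0.3]]]'

```text
time: 7.2
tool_pos: [544.8, 59.1, 199.7]
tool_rot: [-3.078, -0.628, 0.002]
wrist_force: [-0.6, 0.6, -3.2]
gripper_width: 0.578
gripper_force: 62.8
```

Call:
apply_moves --moves '[[[0,0,0,3,0.3],[0,0,0,5,0.3],[0,0,0,5,0.3],[0,0,0,3.2,0.3],[0,0,0,0,0.3]]]'

```text
time: 7.82
tool_pos: [544.7, 57.7, 200.3]
tool_rot: [3.136, 0.185, -0.0]
wrist_force: [0.7, 0.9, -3.5]
gripper_width: 0.577
gripper_force: 62.6
```

```bash
python3 - <<'E'
from h import *
c=snap('wrist','w2'); d=snap('side','s2'); go(545,58.5,92,6.85)
cv2.imwrite('pics/w2s2.png',np.hstack([cv2.resize(x['pixels'][:,:,::-1],(400,300)) if x is c else cv2.resize(x['pixels'][120:320,200:467,::-1],(400,300)) for x in(c,d)]))
# where is mould bottom / tray rims by side cam
X=cloud(d); z=X[...,2]; H,S,V=cv2.split(cv2.cvtColor(d['pixels'],cv2.COLOR_RGB2HSV))
a=(H>8)&(H<20)&(S>200)&(z>200)&(z<270); print('amber fill',a.sum(), X[a].mean(0) if a.any() else '')
E
```

```text
t 7.92 p [544.8  58.  200.3] yaw 6.8 Rz [-0. -0. -1.] F [-0.7 -0.3 -3.2] g 0.58 62.6
shift [  0.2  -0.4 108.3] turn -0.0
amber fill 147 [526.48646167  56.39586294 231.97923595]
```

View pics/w2s2.png

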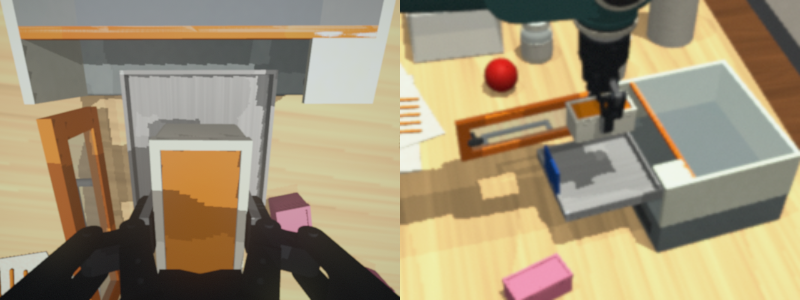

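The mould (left panel, amber at (200,210)) hangs aligned and centred over the tray. I'll lower it gently.

Call:
apply_moves --moves '[[[0,0,8,0,0.3],[0,0,18,0,0.3],[0,0,22,0,0.3],[0,0,22,0,0.3],[0,0,16,0,0.3],[0,0,10,0,0.3],[0,0,6,0,0.3],[0,0,3,0,0.3],[0,0,2,0,0.3],[0,0,1,0,0.3],[0,0,0,0,0.3]]]'

```text
time: 9.3
tool_pos: [545.1, 58.5, 92.5]
tool_rot: [3.136, 0.186, 0.0]
wrist_force: [-1.4, 0.3, -3.2]
gripper_width: 0.574
gripper_force: 62.6
```

Call:
apply_moves --moves '[[[0,0,1,0,0.3],[0,0,0,0,0.3]]]'

```text
time: 9.55
tool_pos: [545.0, 58.6, 91.3]
tool_rot: [3.136, 0.186, -0.0]
wrist_force: [-0.9, -0.6, -3.3]
gripper_width: 0.577
gripper_force: 62.6
```

Call:
apply_moves --moves '[[[0,0,1,0,0.3],[0,0,0,0,0.3]]]'

```text
time: 9.8
tool_pos: [545.1, 58.6, 90.5]
tool_rot: [3.136, 0.186, 0.001]
wrist_force: [-0.2, 0.5, -1.5]
gripper_width: 0.573
gripper_force: 62.8
```

Call:
apply_moves --moves '[[[0,0,0.5,0,0.3],[0,0,0,0,0.3]]]'

```text
time: 10.05
tool_pos: [545.3, 58.6, 90.5]
tool_rot: [-3.136, -0.186, -0.002]
wrist_force: [-1.7, -0.8, 4.9]
gripper_width: 0.578
gripper_force: 63.8
```

Call:
apply_moves --moves '[[[0,0,0,0,0.65],[0,0,0,0,0.75],[0,0,0,0,0.9],[0,0,0,0,1],[0,0,0,0,1],[0,0,0,0,1]]]'

```text
time: 10.8
tool_pos: [545.0, 58.6, 89.8]
tool_rot: [3.136, 0.186, -0.0]
wrist_force: [-0.4, 0.4, 0.5]
gripper_width: 1.003
gripper_force: 0.0
```

Call:
apply_moves --moves '[[[0,0,-5,0,1],[0,0,-15,0,1],[0,0,-30,0,1],[0,0,-30,0,1],[0,0,-25,0,1],[0,0,-15,0,1]]]'

```text
time: 11.55
tool_pos: [545.3, 58.6, 212.1]
tool_rot: [-3.136, -0.186, -0.003]
wrist_force: [-0.2, -0.6, 0.5]
gripper_width: 1.005
gripper_force: 0.0
```

```bash
python3 - <<'E'
from h import *
c=snap('wrist','w3'); d=snap('side','s3')
o=np.array([603.4,65.7]); a=np.radians(6.85); ex=np.array([np.cos(a),np.sin(a)]); ey=np.array([-ex[1],ex[0]])
print('hold', o-250*ex); 
w=lambda x,y: o+x*ex+y*ey
p=w(-185,0); go(p[0],p[1],215,6.85)
for n,x in(('w',c),('s',d)):
    X=cloud(x); z=X[...,2]; H,S,V=cv2.split(cv2.cvtColor(x['pixels'],cv2.COLOR_RGB2HSV))
    A=(H>8)&(H<20)&(S>200)&(z>112)&(z<132)&(np.hypot(X[...,0]-545,X[...,1]-58)<60); print('amber z',A.sum(),X[A].mean(0).round(1),np.percentile(z[A],[3,97]).round(1))
    b=(H>105)&(H<130)&(S>120)&(z>100)&(z<150)&(X[...,0]>400)&(X[...,0]<520); 
    if b.sum()>5: q=X[b][:,:2]-o; print('tab cab x,y',np.median(q@ex).round(1),np.percentile(q@ey,[2,98]).round(1))
cv2.imwrite('pics/w3s3.png',np.hstack([cv2.resize(c['pixels'][:,:,::-1],(400,300)),cv2.resize(d['pixels'][120:320,200:467,::-1],(400,300))]))
E
```

```text
hold [355.18454923  35.88238775]
t 11.65 p [545.5  58.6 211.8] yaw 6.8 Rz [ 0.003  0.    -1.   ] F [ 0.3 -0.2  0.5] g 1.0 0.0
shift [-126.6   -0.    -3.5] turn -0.0<stdin>:9: RuntimeWarning: Mean of empty slice.
  ret = um.true_divide(
Traceback (most recent call last):
IndexError: index -1 is out of bounds for axis 0 with size 0
```

```bash
python3 - <<'E'
from h import *
c=np.load('w3.npz'); d=np.load('s3.npz')
o=np.array([603.4,65.7]); a=np.radians(6.85); ex=np.array([np.cos(a),np.sin(a)]); ey=np.array([-ex[1],ex[0]])
for n,x in(('w',c),('s',d)):
    X=cloud(x); z=X[...,2]; H,S,V=cv2.split(cv2.cvtColor(x['pixels'],cv2.COLOR_RGB2HSV))
    A=(H>5)&(H<25)&(S>150)&(np.hypot(X[...,0]-545,X[...,1]-58)<60); print('amber z',A.sum(),X[A].mean(0).round(1),np.percentile(z[A],[3,97]).round(1) if A.any() else 0)
    b=(H>105)&(H<130)&(S>120)&(z>100)&(z<150)&(X[...,0]>400)&(X[...,0]<520); 
    if b.sum()>5: q=X[b][:,:2]-o; print('tab cab x,y',np.median(q@ex).round(1),np.percentile(q@ey,[2,98]).round(1))
cv2.imwrite('pics/w3s3.png',np.hstack([cv2.resize(c['pixels'][:,:,::-1],(400,300)),cv2.resize(d['pixels'][120:320,200:467,::-1],(400,300))]))
E
```

```text
amber z 7305 [547.   59.4 122.8] [121.  123.4]
tab cab x,y -139.7 [-32.   31.9]
amber z 337 [545.7  60.7 128. ] [119.  227.5]
tab cab x,y -142.3 [-35.6  26.7]
```

View pics/w3s3.png

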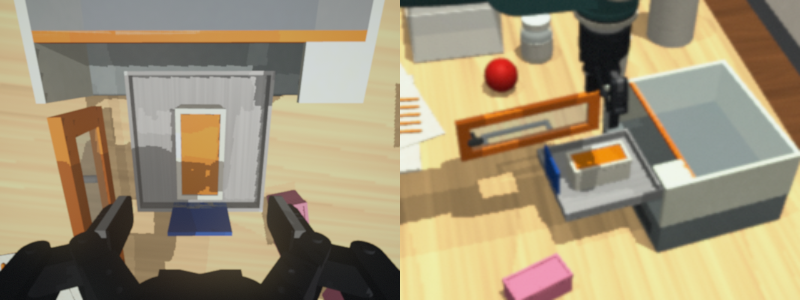

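The mould sits upright in the tray (top at z ≈ 123), clear of all the rims. Next I'll move behind the tab with the gripper shut and push the tray in.

Call:
apply_moves --moves '[[[-12,0,0,0,0.5],[-30,0,0,0,0],[-42,0,0,0,0],[-30,0,0,0,0],[-14,0,0,0,0],[0,0,15,0,0],[0,0,30,0,0],[0,0,30,0,0],[0,0,15,0,0],[0,0,5,0,0],[0,0,0,0,0]]]'

```text
time: 13.02
tool_pos: [418.2, 43.4, 115.1]
tool_rot: [3.136, 0.186, 0.0]
wrist_force: [0.2, -0.4, 0.8]
gripper_width: -0.001
gripper_force: 0.0
```

Call:
apply_moves --moves '[[[8,0,0,0,0],[7,0,0,0,0],[4,0,0,0,0],[3,0,0,0,0],[3,0,0,0,0],[3,0,0,0,0],[3,0,0,0,0]]]'

```text
time: 13.9
tool_pos: [448.8, 47.1, 114.8]
tool_rot: [3.136, 0.186, 0.0]
wrist_force: [0.1, -0.9, 0.1]
gripper_width: -0.001
gripper_force: 0.0
```

```bash
python3 - <<'E'
from h import *
go(603.4,65.7,118,6.85)
E
```

```text
t 13.9 p [448.8  47.1 114.8] yaw 6.8 Rz [ 0. -0. -1.] F [ 0.1 -0.9  0.1] g -0.0 0.0
shift [155.7  -0.2  -3.2] turn -0.1
```

Call:
apply_moves --moves '[[[2,0,0,0,0],[2,0,0,0,0],[3,0,0,0,0],[4,0,0,0,0],[5,0,0,0,0],[6,0,0,0,0],[7,0,0,0,0],[8,0,0,0,0],[8,0,0,0,0],[8,0,0,0,0],[8,0,0,0,0],[8,0,0,0,0]]]'

```text
time: 15.4
tool_pos: [517.7, 55.3, 114.8]
tool_rot: [-3.136, -0.186, 0.0]
wrist_force: [-3.0, 1.9, 0.9]
gripper_width: -0.001
gripper_force: 1.2
```

Call:
apply_moves --moves '[[[8,0,0,0,0],[8,0,0,0,0],[8,0,0,0,0],[8,0,0,0,0],[8,0,0,0,0],[8,0,0,0,0],[7,0,0,0,0],[7,0,0,0,0],[6,0,0,0,0],[5,0,0,0,0],[4,0,0,0,0],[3,0,0,0,0]]]'

```text
time: 16.9
tool_pos: [596.8, 64.7, 114.8]
tool_rot: [-3.136, -0.186, 0.0]
wrist_force: [-3.0, -0.3, -1.0]
gripper_width: -0.0
gripper_force: 1.1
```

```bash
python3 - <<'E'
from h import *
go(603.4,65.7,118,6.85)
E
```

```text
t 16.9 p [596.8  64.7 114.8] yaw 6.8 Rz [-0.  0. -1.] F [-3.  -0.3 -1. ] g -0.0 1.1
shift [ 6.7 -0.2 -3.2] turn -0.1
```

Final approach in small steps until it meets the firm stop.

Call:
apply_moves --moves '[[[2,0,0,0,0],[2,0,0,0,0],[2,0,0,0,0],[1.5,0,0,0,0],[1,0,0,0,0],[1,0,0,0,0]]]'

```text
time: 17.65
tool_pos: [606.1, 65.9, 114.8]
tool_rot: [-3.136, -0.186, 0.0]
wrist_force: [-1.1, -0.3, -0.6]
gripper_width: -0.002
gripper_force: 1.0
```

Call:
apply_moves --moves '[[[1,0,0,0,0],[0.5,0,0,0,0]]]'

```text
time: 17.9
tool_pos: [607.6, 66.0, 114.8]
tool_rot: [-3.136, -0.186, 0.0]
wrist_force: [-1.7, 1.3, -0.1]
gripper_width: -0.0
gripper_force: 1.0
```

Call:
apply_moves --moves '[[[0.7,0,0,0,0],[0.7,0,0,0,0],[0.6,0,0,0,0]]]'

```text
time: 18.27
tool_pos: [608.0, 66.1, 114.8]
tool_rot: [3.136, 0.186, -0.007]
wrist_force: [-24.8, -2.5, 9.9]
gripper_width: 0.0
gripper_force: 12.2
```

Call:
apply_moves --moves '[[[0.7,0,0,0,0],[0.7,0,0,0,0],[0.6,0,0,0,0]]]'

```text
time: 18.65
tool_pos: [608.1, 66.1, 114.8]
tool_rot: [3.135, 0.186, -0.014]
wrist_force: [-47.0, -4.5, 19.2]
gripper_width: -0.001
gripper_force: 23.5
```

The tray met its firm stop at x_c = 4.7 mm, where expected for the pushing finger. I'll back off and go up, then check the tray and plan the door.

Call:
apply_moves --moves '[[[-4,0,0,0,0],[-12,0,0,0,0],[-25,0,0,0,0],[-30,0,0,0,0],[-20,0,0,0,0],[0,0,-20,0,0],[0,0,-40,0,0],[0,0,-40,0,0],[0,0,-20,0,0],[0,0,0,0,0]]]'

```text
time: 19.9
tool_pos: [521.9, 55.8, 236.3]
tool_rot: [3.136, 0.186, 0.004]
wrist_force: [-0.6, 0.1, -0.4]
gripper_width: -0.0
gripper_force: 0.0
```

```bash
cat >> h.py <<'E'
o=np.array([603.4,65.7]); ca=np.radians(6.85); ex=np.array([np.cos(ca),np.sin(ca)]); ey=np.array([-ex[1],ex[0]])
def door(th,off=11,r=190):
    q=np.array([-12,130])+r*np.array([-np.sin(th),-np.cos(th)])+off*np.array([-np.cos(th),np.sin(th)])
    return o+q[0]*ex+q[1]*ey
E
python3 - <<'E'
from h import *
c=snap('wrist','w4'); d=snap('side','s4'); print(arm.read_state()['q'].round(2))
x,y=door(1.55,40); go(x,y,236,6.85+90)
for n,x in(('w',c),('s',d)):
    X=cloud(x); z=X[...,2]; H,S,V=cv2.split(cv2.cvtColor(x['pixels'],cv2.COLOR_RGB2HSV))
    b=(H>105)&(H<130)&(S>120)&(z>100)&(z<150)&(X[...,0]>400)&(X[...,0]<700)&(X[...,1]>-50); 
    if b.sum()>5: q=X[b][:,:2]-o; print(n,'tab cab x,y',np.median(q@ex).round(1),np.percentile(q@ey,[2,98]).round(1))
X=cloud(d); z=X[...,2]; H,S,V=cv2.split(cv2.cvtColor(d['pixels'],cv2.COLOR_RGB2HSV))
m=(H>4)&(H<16)&(S>150)&(z>100)&(z<170)&(X[...,0]<580)&(X[...,1]>100); P=X[m][:,:2]; v=cv2.fitLine(P.astype(np.float32),cv2.DIST_HUBER,0,.1,.1).ravel(); print('door line',v, np.degrees(np.arctan2(v[1],v[0])))
cv2.imwrite('pics/w4s4.png',np.hstack([cv2.resize(c['pixels'][:,:,::-1],(400,300)),cv2.resize(d['pixels'][120:320,200:467,::-1],(400,300))]))
E
```

```text
[ 0.06 -0.22  1.76 -0.    1.6   1.51]
t 20.0 p [521.1  55.7 233.7] yaw 6.8 Rz [-0.001 -0.    -1.   ] F [-0.4  0.4 -0.2] g -0.01 0.0
shift [-120.  -166.    -2.2] turn -90.0
w tab cab x,y 16.3 [-31.7  33. ]
s tab cab x,y 15.8 [-36.  28.]
door line [9.9008727e-01 1.4045346e-01 4.3001102e+02 1.6176411e+02] 8.074086
```

View pics/w4s4.png

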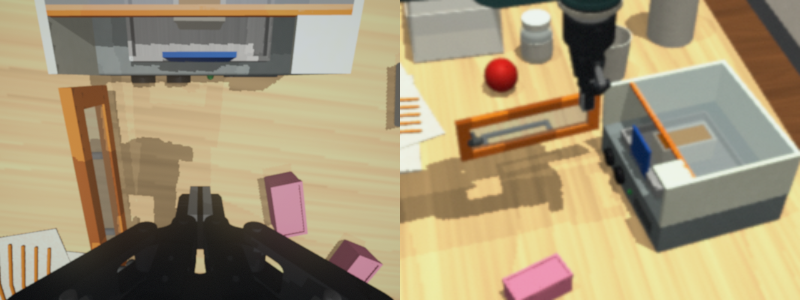

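The tray is fully in (tab at 16 mm) with the mould inside. The door is still at about 1.55 rad. I'll go round to its outer side.

Call:
apply_moves --moves '[[[-10,-14,0,0,0],[-20,-28,0,0,0],[-25,-35,0,0,0],[-25,-35,0,0,0],[-22,-30,0,0,0],[-12,-16,0,0,0],[-6,-8,0,0,0],[0,0,0,-10,0],[0,0,0,-10,0],[0,0,0,-10,0],[0,0,0,-10,0],[0,0,0,-10,0]]]'

```text
time: 21.5
tool_pos: [382.2, 206.2, 234.1]
tool_rot: [-2.759, -1.502, 0.002]
wrist_force: [-0.4, -0.9, 0.6]
gripper_width: 0.001
gripper_force: 0.0
```

Call:
apply_moves --moves '[[[0,0,0,-10,0],[0,0,0,-10,0],[0,0,0,-10,0],[0,0,0,-10,0],[0,0,0,0,0]]]'

```text
time: 22.12
tool_pos: [382.2, 206.2, 234.3]
tool_rot: [-2.087, -2.348, 0.001]
wrist_force: [-0.3, -0.4, -0.0]
gripper_width: 0.001
gripper_force: 0.0
```

```bash
python3 - <<'E'
from h import *
x,y=door(1.55,40); go(x,y,118,96.85)
E
```

```text
t 22.12 p [382.2 206.2 234.3] yaw 96.7 Rz [-0.001 -0.    -1.   ] F [-0.3 -0.4 -0. ] g 0.0 0.0
shift [  0.2   0.2 116.3] turn -0.1
```

Call:
apply_moves --moves '[[[0,0,15,0,0],[0,0,30,0,0],[0,0,35,0,0],[0,0,25,0,0],[0,0,11,0,0],[0,0,0,0,0],[-8,0,0,0,0],[-8,0,0,0,0],[-4,0,0,0,0],[-3,0,0,0,0],[-2,0,0,0,0],[-2,0,0,0,0]]]'

```text
time: 23.62
tool_pos: [385.5, 179.5, 118.8]
tool_rot: [-2.086, -2.349, -0.0]
wrist_force: [0.3, 0.6, -0.3]
gripper_width: -0.003
gripper_force: 0.0
```

Call:
apply_moves --moves '[[[-2,0,0,0,0],[-2,0,0,0,0],[-3,0,0,0,0],[-4,0,0,0,0]]]'

```text
time: 24.12
tool_pos: [386.9, 168.4, 118.8]
tool_rot: [2.086, 2.349, -0.0]
wrist_force: [0.4, 1.5, -1.0]
gripper_width: -0.005
gripper_force: 0.0
```

```bash
python3 - <<'E'
from h import *
x,y=door(1.5,11); go(x,y,118,96.85-3)
E
```

```text
t 24.12 p [386.9 168.4 118.8] yaw 96.8 Rz [ 0. -0. -1.] F [ 0.4  1.5 -1. ] g -0.0 0.0
shift [-0.3  0.4  0.8] turn 3.0
```

Call:
apply_moves --moves '[[[-5,-0.2,0,-3,0],[-8,-0.3,0,-4,0],[-10,-0.3,0,-3,0],[-12,-0.3,0,-4,0],[-13,-0.3,0,-4,0],[-13,-0.3,0,-4,0],[-13,-0.3,0,-4,0],[-13,-0.3,0,-4,0],[-13,-0.3,0,-4,0],[-13,-0.3,0,-4,0]]]'

```text
time: 25.38
tool_pos: [431.8, 66.3, 118.8]
tool_rot: [-1.204, -2.902, 0.0]
wrist_force: [1.0, 0.7, 0.2]
gripper_width: 0.0
gripper_force: 0.0
```

```bash
python3 - <<'E'
from h import *
from scipy.optimize import fsolve
s=arm.read_state(); p=s['tool_pos'][:2]
f=lambda v: door(v[0],11,v[1])-p
th,r=fsolve(f,[0.9,190]); print('theta',th,'r',r); go(*door(th,11),118,186.85-np.degrees(th))
E
```

```text
theta 0.9107464763375787 r 191.80568643894597
t 25.38 p [431.8  66.3 118.8] yaw 134.9 Rz [-0.  0. -1.] F [1.  0.7 0.2] g 0.0 0.0
shift [-0.   1.8  0.8] turn 0.3
```

Call:
apply_moves --moves '[[[-13,0,0,-4,0],[-13,0,0,-4,0],[-13,0,0,-4,0],[-13,0,0,-4,0],[-13,0,0,-4,0],[-13,-0.3,0,-4,0],[-12,-0.3,0,-4,0],[-10,-0.3,0,-3,0],[-7,-0.2,0,-2,0],[-5,0,0,-1.5,0],[-4,0,0,-1.2,0]]]'

```text
time: 26.75
tool_pos: [531.1, 10.3, 118.7]
tool_rot: [-0.259, -3.131, 0.0]
wrist_force: [-0.3, -0.9, -0.5]
gripper_width: -0.001
gripper_force: 0.0
```

```bash
python3 - <<'E'
from h import *
from scipy.optimize import fsolve
s=arm.read_state(); p=s['tool_pos'][:2]
f=lambda v: door(v[0],11,v[1])-p
th,r=fsolve(f,[0.3,190]); print('theta',th,'r',r); go(*door(0.07,11),118,186.85-np.degrees(0.07))
d=snap('side','s5'); X=cloud(d); z=X[...,2]; H,S,V=cv2.split(cv2.cvtColor(d['pixels'],cv2.COLOR_RGB2HSV))
cv2.imwrite('pics/s5c.png',cv2.resize(d['pixels'][120:320,200:467,::-1],(600,450)))
E
```

```text
theta 0.30172420390133464 r 188.17995271587768
t 26.75 p [531.1  10.3 118.7] yaw 170.5 Rz [-0. -0. -1.] F [-0.3 -0.9 -0.5] g -0.0 0.0
shift [-43.9  -0.    0.7] turn -12.3
```

View pics/s5c.png

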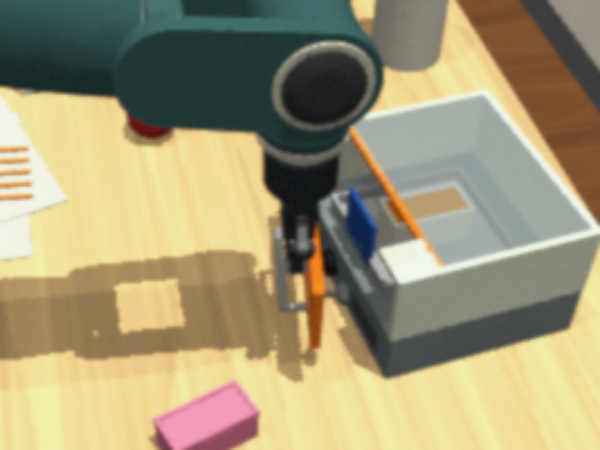

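The door stands at about 0.3 rad, with the finger on its outer face at (300,255) above the bar handle. I'll continue slowly.

Call:
apply_moves --moves '[[[-4,0,0,-1.2,0],[-5,0,0,-1.5,0],[-5,0,0,-1.5,0],[-5,0,0,-1.5,0],[-5,0,0,-1.4,0],[-5,0,0,-1.4,0],[-4,0,0,-1.2,0],[-4,0,0,-1.2,0],[-3,0,0,-0.8,0],[-3,0,0,-0.6,0]]]'

```text
time: 28.05
tool_pos: [573.8, 7.6, 118.8]
tool_rot: [0.078, -3.14, 0.0]
wrist_force: [-9.4, -0.8, 0.4]
gripper_width: -0.001
gripper_force: 0.0
```

Call:
apply_moves --moves '[[[-2,0,0,-0.6,0],[-1.5,0,0,-0.6,0],[-1.5,0,0,-0.6,0],[-1.5,0,0,-0.6,0]]]'

```text
time: 28.55
tool_pos: [579.7, 7.6, 118.8]
tool_rot: [0.143, -3.137, 0.001]
wrist_force: [-6.8, -4.1, 3.9]
gripper_width: -0.001
gripper_force: 3.7
```

```bash
python3 - <<'E'
from h import *
go(*door(0.0,11),118,186.85)
E
```

```text
t 28.55 p [579.7   7.6 118.8] yaw -174.8 Rz [-0.002 -0.001 -1.   ] F [-6.8 -4.1  3.9] g -0.0 3.7
shift [-7.6 -4.9  0.8] turn -1.6
```

Call:
apply_moves --moves '[[[-1,0,0,0,0],[-1,0,0,0,0],[-1,0,0,0,0],[-1,0,0,0,0],[-1,0,0,0,0]]]'

```text
time: 29.18
tool_pos: [585.2, 8.2, 119.0]
tool_rot: [0.143, -3.138, 0.001]
wrist_force: [-2.6, -2.4, 1.5]
gripper_width: -0.003
gripper_force: 2.1
```

Call:
apply_moves --moves '[[[-0.7,0,0,0,0],[-0.7,0,0,0,0],[-0.6,0,0,0,0]]]'

```text
time: 29.55
tool_pos: [587.4, 8.6, 119.0]
tool_rot: [-0.142, 3.138, -0.0]
wrist_force: [-1.4, -2.3, 3.9]
gripper_width: 0.003
gripper_force: 0.8
```

Call:
apply_moves --moves '[[[-0.7,0,0,0,0],[-0.7,0,0,0,0],[-0.7,0,0,0,0]]]'

```text
time: 29.92
tool_pos: [587.8, 8.6, 118.9]
tool_rot: [0.142, -3.134, 0.0]
wrist_force: [-25.7, -4.3, 14.9]
gripper_width: -0.003
gripper_force: 12.1
```

Call:
apply_moves --moves '[[[-0.7,0,0,0,0],[-0.6,0,0,0,0],[0,0,0,0,0]]]'

```text
time: 30.3
tool_pos: [587.9, 8.6, 118.9]
tool_rot: [0.142, -3.131, 0.001]
wrist_force: [-36.4, -5.7, 19.6]
gripper_width: -0.002
gripper_force: 20.4
```

The door has met its firm stop. I'll withdraw and check.

Call:
apply_moves --moves '[[[3,0,0,0,0],[6,0,0,0,0],[15,0,0,0,0],[25,0,0,0,0],[30,0,0,0,0],[20,0,-10,0,0],[0,0,-40,0,0],[20,0,-40,0,0],[30,0,-20,0,0],[20,0,0,0,0],[0,0,0,0,0],[0,0,0,0,0]]]'

```text
time: 31.8
tool_pos: [422.4, -6.3, 228.4]
tool_rot: [0.143, -3.138, -0.0]
wrist_force: [-0.0, 0.4, 0.3]
gripper_width: 0.001
gripper_force: 0.0
```

```bash
python3 - <<'E'
from h import *
d=snap('side','s6'); e=snap('scene','c6')
for n,x in(('s',d),('c',e)):
    X=cloud(x); z=X[...,2]; H,S,V=cv2.split(cv2.cvtColor(x['pixels'],cv2.COLOR_RGB2HSV)); q=X[...,:2]-o; cx,cy=q@ex,q@ey
    m=(H>4)&(H<16)&(S>150)&(z>75)&(z<165)&(cx<35)&(cx>-60)&(abs(cy)<150)
    if m.sum()>20: k=np.polyfit(cy[m],cx[m],1); print(n,'door n',m.sum(),'slope',k.round(3),'cx pct',np.percentile(cx[m],[5,50,95]).round(1))
a=d['pixels'][120:360,200:520,::-1]; b=e['pixels'][140:380,80:480,::-1]
cv2.imwrite('pics/f6.png',np.hstack([cv2.resize(a,(400,300)),cv2.resize(b,(400,300))]))
E
```

```text
s door n 987 slope [ 0.   -8.58] cx pct [-12.3 -10.   -0.8]
c door n 905 slope [ 0.015 -4.067] cx pct [-11.4  -2.8   0.7]
```

View pics/f6.png

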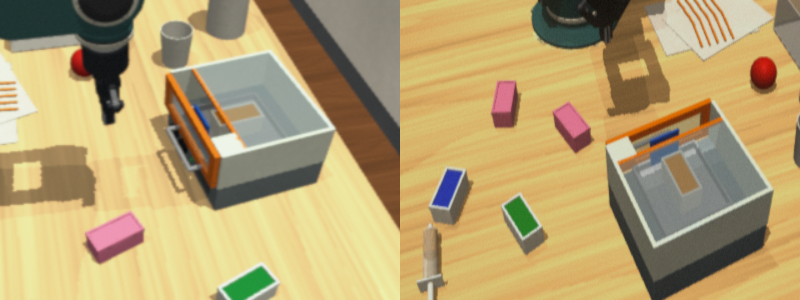

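The door is shut flush (slope about 0, outer face at −12 mm). The amber mould stands upright inside at (683,170), and the other moulds have not moved. I'm handing in.

```bash
python3 -c "
from station import arm
print(arm.finish_job())"
```

```text
the job is handed in; nothing more can be done
None
```

The amber mould is upright in the tray, the tray is fully in, the door is seated on its catch, and the job is handed in at about 32 s; the closed fingers pressed up to about 47 N (wrist reading) at the tray's stop, above 40 N if that limit also counts fingers.

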